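# Push an ampoule carton up the slanted rack to its top stop

## Task

Pick up the flat white-and-red ampoule carton, set it down lengthwise and flat on the open foot of the slanted rack, below the blue strap, and let go of it. Then push it up the slope from behind, under the strap, until it rests squarely against the grey stop's rubber buffer with the stop's red button pressed in; feel for the stop and do not crush the carton against it (keep the push below 25 N). Leave the carton there and do not disturb the things standing around.

Things in the scene. Friction and masses are not known exactly. Their poses are not given: they have to be found in the camera images.
- carton: flat cardboard ampoule carton, white with a red end, 63 x 122 x 24 mm (x, y, z), about 0.25 kg; loose, starts lying flat on the table to the left of the rack. Origin: centre of its underside; y along its 122 mm length, z up. It may go on the rack either end first. Its weight and the friction vary.
- lane: light grey sloping floor of the rack, 250 x 96 mm, rising 8 degrees away from the robot; fixed, placed anew each time. Origin: middle of its low front edge, on the sliding surface, 3 mm above the table; x up the slope, y to the left, z square to the floor. Steel rails, 12 mm high, 68 mm apart inside, run from x = 128 to 250 mm, with flared mouths from x = 100; before that it is open.
- foot (a point): point on the lane's floor at x = 75 mm, mid-width, same axes as the lane: the middle of the open foot. A carton with its middle here lies wholly below the strap; when let go its middle should be within 15 mm of this point along the slope.
- strap (a point): middle of the top of the blue strap that bridges the lane, at lane x = 165 mm, 39 mm above the floor; same axes as the lane. The strap is 26 mm wide along the slope (x = 152 to 178), 86 mm across, with 35 mm clear beneath.
- rack: the whole fixed rack; origin under its middle, x up the slope seen from above, z up. Behind the strap a grey stop with a 50 x 19 mm black rubber buffer (yields 1 mm per 5 N) is clamped in a slot; the buffer face is anywhere from lane x = 182 to 222 mm, NOT measured. Pushing the carton takes 1 to 5 N (a jolt to 12 N as it starts); a steady rise above that is the stop.
- stop_button (a joint): red button of 10 mm diameter, 12 mm above the lane's floor, that sticks 6 mm out of the rubber buffer's face toward the foot of the ramp (read relative to the buffer); 0 = out, 0.006 m = pressed flush with the face. A weak spring (under 0.3 N) pushes it out; friction on the slope is enough to keep the released carton in place.
- vial_teal: standing injection vial with a teal cap, 33 mm across, 56 mm high, loose; right of the rack; origin at the centre of its underside. Bystander.
- tape: roll of beige surgical tape lying flat, 56 mm across, 25 mm high, loose; right of the rack; origin at the centre of its underside. Bystander.
- bottle: standing clear infusion bottle, 60 x 65 mm, 198 mm high, loose; beyond the carton, left of the rack's top end; origin at the centre of its underside. Bystander.
Things that resemble listed ones, but are neither listed nor needed, are in the scene too. There is more than one size of the carton; the one meant has the size given above.

How it is judged:
By the outcome, as a careful person would: the job done as asked, in the order asked, and still so for the second after the job is handed in, with the robot touching nothing.
It also fails if it takes over 51 s, if anything falls off the work surface, if the arm or the gripper's body presses on something with over 40 N, if the wrist force passes 120 N, or if a joint passes its speed limit or range.

## Robot

A 6-joint arm with a two-finger parallel gripper is mounted at the origin on a cart in front of the work surface, level with it; the furniture and walls round the work are solid. World frame = base frame: x ahead of the robot, y to its left, z up, the work surface at z = 0. Lengths are in mm, angles in degrees, forces in N, time in s.
With the tool pointing down it reaches from about 350 to 850 mm from the base axis. Payload 8.1 kg.
Tool frame: the origin (TCP) lies on the centre line of the jaws, within the pads' length; the fingertips stand 19 mm ahead of it and the grasp point (between the pads) is the TCP; z points along the fingers, y is the direction in which the jaws open and shut (so a half turn about z gives the same grasp; the last joint's range is limited). The gripper opens to 85 mm and grips with 20 to 120 N. Pads are 22 mm wide; open, the fingers measure 114 mm over their backs; the gripper's body (76 mm by 85 mm) begins 54 mm behind the grasp point. The pads swing forward as they close: fully open they stand 13 mm farther back than shut.
Start: joints at [59.679, 7.471, 85.268, -0, 87.261, -4.893], TCP at [257.605, 541.89, 250.292] pointing down, gripper open.
Joint ranges: [-169.43, 169.43], [-51.17, 129.36], [1.28, 143.12], [-76.62, 256.62], [0, 156.53], [-152.29, 152.29]. Speed limits (degrees/s): [136.94, 136.94, 159.86, 180, 180, 180].

## Interface

Orientations are given as [roll, pitch, yaw] about the fixed x, y, z axes, in that order (R = Rz(yaw) Ry(pitch) Rx(roll)).
In Python, from bench import r, viewer gives the robot as it stands.
- The arm moves only by the tool carry_out, never from a script. Its argument "commands" is a list that holds one entry, the list of rows, each a list of 7 numbers: the finger opening in mm, from 0 to 85.4, then the shift along the tool's x, y, z in mm, then the turn, a rotation vector about the tool's x, y, z in degrees. A call has 1 to 5 rows; each row is the pose to reach, as a shift and turn from the pose commanded when the call began, along the tool's axes at that moment; what a row does not reach only later rows make up. A row lasts 1/8 s, in which the tool goes at most 62.5 mm and 10.7 degrees, less where a joint would pass 70% of its speed; a pose out of reach is approached as far as the arm can. A call with a gripper value outside its range is refused whole. The fingers move at their own pace and stop on an object; "grip_force" is the grip in N (left out, the last holds). Time passes only in rows, so rows that repeat a pose let the fingers close. It gives the time, the measured TCP pose, the force and the opening at its end, in the units of the state.
- r.sense(): the state, without advancing time (a new reading comes with each control period).
- viewer.snapshot(name): name is "side" or "top" or "wrist"; returns the picture (400x640x3 uint8, red, green, blue); there is no depth.
- viewer.calibration(name): a dict with "camera_matrix" (3x3 intrinsics, pixels), "rvec" (rotation vector, rad) and "tvec" (3), from world to camera coordinates, as OpenCV has them. Camera axes: x right, y down, z forward; pixel columns grow to the right and rows downward; lengths in mm; the calibration is good to about 2 mm. The wrist camera is an equidistant fisheye: a pixel r from the principal point sees the ray r / f radians off the axis. A picture is of the moment at which its call begins: read the wrist's pose just before it. calibration takes no time and is no camera call; for the wrist camera it gives the pose at the moment of the call.
- r.hand_in(): hands the job in, once; it reports no verdict.
The state is a dict: "time": time; "joint_pos": joint angles; "qd": joint speeds; "joint_efforts": joint torques, N m; "tool_pos": TCP position; "tcp_rot": TCP orientation; "ft_force": force on the tool from outside, world axes, zero at the start; "wrist_torque": the same for the moment, N m; "finger_gap": finger opening in mm.
Only numpy, scipy, OpenCV 4.12 (cv2) and the standard library are available. Lean on these libraries where they do the work, as an engineer would, in place of code of your own. Each camera call takes 0.05 s, during which the arm holds its last target. There are 200 camera calls.

## Working session

There is one attempt and no reset: what is moved stays moved. The work goes in short steps, Python scripts to look and compute and a tool call to move; the robot and the scene stay as the last step left them, time stands still between calls to the robot, and variables do not carry over. Pictures are saved under pics/ and viewed, about 8 in all and at most 12, crops included, and the job is handed in when it is done.

Besides the shell and the picture viewer there is one more tool, called in YAML: its name, and indented under it one key for each argument. carry_out: Moves the arm, as the interface text tells. Its arguments: {"type":"object","properties":{"commands":{"type":"array","items":{"type":"array","items":{"type":"array","items":{"type":"number"}}}},"grip_force":{"type":"number"}},"required":["commands"]}

```bash
mkdir -p pics; ls
python3 - <<'E'
from bench import r, viewer
import cv2,numpy as np
for n in("side","top"):
    cv2.imwrite(f"pics/{n}0.png",viewer.snapshot(n)[:,:,::-1])
    c=viewer.calibration(n);print(n,c)
s=r.sense();print(s)
E
```

```text
pics
side {'camera_matrix': array([[498.7838169 ,   0.        , 322.01003903],
       [  0.        , 498.7838169 , 191.50677955],
       [  0.        ,   0.        ,   1.        ]]), 'rvec': array([ 2.0320906 , -0.69012422,  0.35644071]), 'tvec': array([-314.39446746,  368.15744471, 1201.41977525])}
top {'camera_matrix': array([[401.44992899,   0.        , 315.84320428],
       [  0.        , 401.44992899, 200.32520842],
       [  0.        ,   0.        ,   1.        ]]), 'rvec': array([ 2.14667999, -2.16964858,  0.13392989]), 'tvec': array([ 291.88174057,  596.7937309 , 1537.15096608])}
{'time': 0.1, 'joint_pos': array([ 5.96790155e+01,  7.50961312e+00,  8.53211522e+01, -1.58630681e-03,
        8.72617940e+01, -4.89225123e+00]), 'qd': array([ 0.07747084, -0.12032842, -0.10626745, -0.02632051,  0.02638578,
       -0.13913293]), 'joint_efforts': array([ 1.59049876e-03, -5.70946634e+01, -5.01947808e+01, -8.79387358e-05,
        7.85592652e-03, -1.08055423e-05]), 'tool_pos': array([257.38663829, 541.49290595, 249.37957277]), 'tcp_rot': array([-1.79907643e+02, -6.31505230e-03,  1.54571339e+02]), 'ft_force': array([-0.74281464,  0.90368709, -1.12520399]), 'wrist_torque': array([ 0.00124323, -0.02783763,  0.02467015]), 'finger_gap': 85.0841994530176}
```

View pics/top0.png

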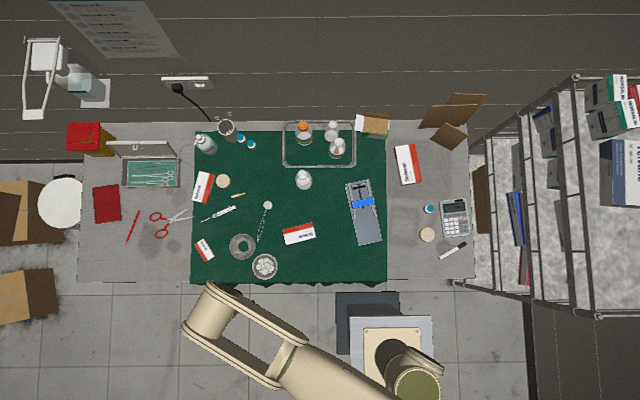

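View pics/side0.png

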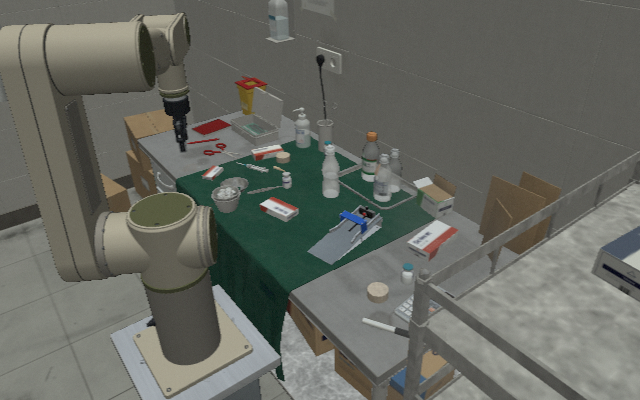

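```bash
cat > h.py <<'E'
from bench import r, viewer
import cv2,numpy as np
from scipy.spatial.transform import Rotation as Ro
def ray(n,px,c=None):
    c=c or viewer.calibration(n);K=c["camera_matrix"];px=np.atleast_2d(np.float64(px))
    d=np.c_[(px[:,0]-K[0,2])/K[0,0],(px[:,1]-K[1,2])/K[1,1],np.ones(len(px))]
    if n=="wrist":
        t=np.linalg.norm(d[:,:2],axis=1)+1e-9
        d=np.c_[d[:,:2]/t[:,None]*np.sin(t)[:,None],np.cos(t)]
    R=cv2.Rodrigues(np.float64(c["rvec"]))[0]
    return -R.T@np.ravel(c["tvec"]),d@R
def plane(n,px,z,c=None):
    o,d=ray(n,px,c);return o+d*((z-o[2])/d[:,2])[:,None]
E
python3 - <<'E'
from h import *
im=cv2.imread("pics/top0.png")
b,g,rr=[im[:,:,i].astype(int) for i in range(3)]
w=(np.minimum(np.minimum(b,g),rr)>150)|((rr>120)&(g<70)&(b<70))
w=cv2.morphologyEx(w.astype(np.uint8),cv2.MORPH_CLOSE,np.ones((3,3)))
n,lab,st,ce=cv2.connectedComponentsWithStats(w)
for i in range(1,n):
    if 80<st[i,4]<1500 and 150<ce[i][0]<460 and ce[i][1]>120 and ce[i][1]<280:
        ys,xs=np.where(lab==i)
        P=plane("top",np.c_[xs,ys],24)
        (c,s,a)=cv2.minAreaRect(P[:,:2].astype(np.float32));print(ce[i].round(),st[i,4],np.round(c),np.round(s),round(a,1))
crop=im[160:260,280:440];cv2.imwrite("pics/c1.png",cv2.resize(crop,None,fx=5,fy=5,interpolation=cv2.INTER_CUBIC))
E
```

```text
[359. 123.] 141 [917. 107.] [35. 67.] 79.6
[334. 138.] 335 [855. 211.] [141.  64.] 18.7
[304. 135.] 86 [866. 331.] [40. 43.] 43.6
[202. 141.] 177 [844. 741.] [64. 54.] 75.1
[407. 163.] 708 [746. -83.] [158.  79.] 8.8
[202. 187.] 453 [661. 736.] [ 63. 120.] 77.3
[303. 180.] 209 [688. 334.] [52. 73.] 89.7
[222. 180.] 137 [686. 657.] [49. 50.] 45.6
[224. 211.] 88 [563. 650.] [17. 95.] 24.2
[171. 217.] 151 [544. 858.] [ 46. 161.] 5.4
[298. 234.] 437 [472. 354.] [ 61. 120.] 13.4
[427. 234.] 153 [ 462. -150.] [51. 51.] 89.4
[204. 250.] 209 [411. 724.] [82. 43.] 33.1
[265. 266.] 336 [346. 486.] [93. 94.] 44.6
```

View pics/c1.png

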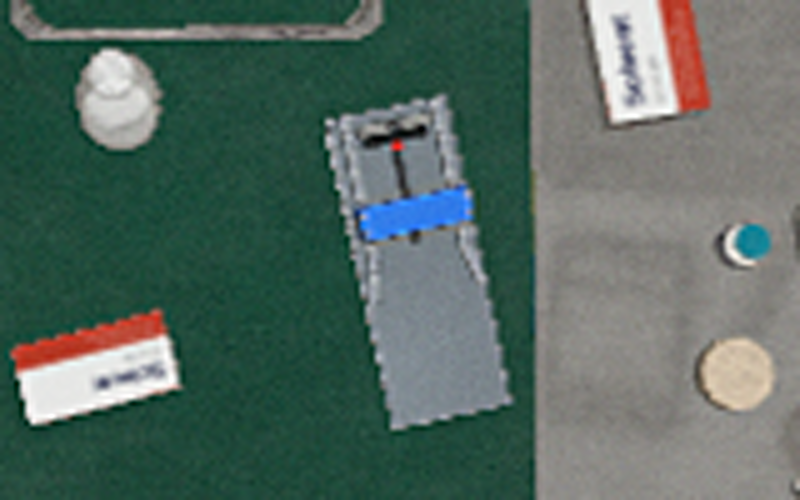

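Run:
```python
from h import *
im=cv2.imread("pics/side0.png");t=cv2.imread("pics/top0.png")
R=lambda a,f:cv2.resize(a,None,fx=f,fy=f,interpolation=cv2.INTER_CUBIC)
a=R(im[130:180,200:300],4);b=R(im[185:235,240:340],4);c=R(t[165:215,180:280],4)
d=R(im[200:300-30,300:390][:50+20],4)[:200,:400]
cv2.imwrite("pics/c2.png",np.vstack([np.hstack([a,b]),np.hstack([c,R(t[225:275,180:280],4)])]))
```

```text
(no output)
```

View pics/c2.png

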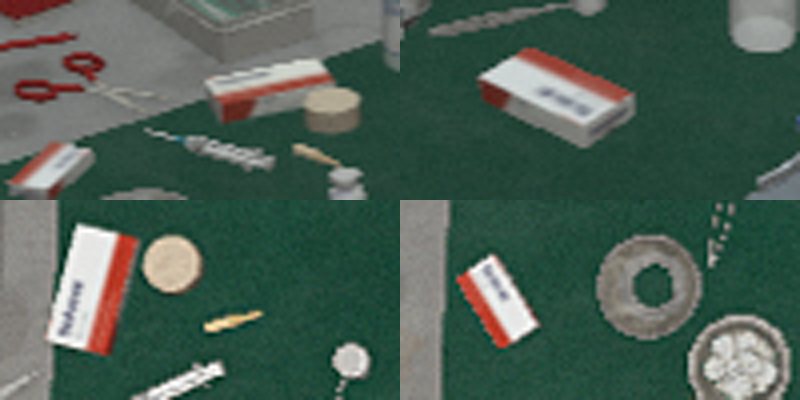

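Run:
```python
from h import *
f=lambda p:np.float64(p)/5+[279.6,159.6]
c=viewer.calibration("top")
F=plane("top",f([[392,428],[510,402]]),3,c)
S=plane("top",f([[360,213],[470,187],[473,218],[366,243]]),64.6,c)
print(F.round(),np.linalg.norm(F[0]-F[1])); print(S.round(),S.mean(0),np.linalg.norm(S[0]-S[1]))
d=(S.mean(0)-F.mean(0))[:2];u=d/np.linalg.norm(d);print("yaw",np.degrees(np.arctan2(*d[::-1])),np.linalg.norm(d),"exp",165*.9903-39*.139)
e=F[0]-F[1];print("yaw from edge",np.degrees(np.arctan2(e[1],e[0]))-90)
B=plane("top",f([[397,146]]),3+200*.139+12,c)[0];print("button",B,(B[:2]-F.mean(0)[:2])@u, "foot",F.mean(0)[:2]+u*75*.9903)
print(viewer.calibration("wrist"));s=r.sense();print(s["tool_pos"],s["tcp_rot"])
```

```text
[[424. 121.   3.]
 [443.  27.   3.]] 95.85918246638596
[[588. 148.  65.]
 [607.  63.  65.]
 [583.  61.  65.]
 [564. 144.  65.]] [585.49555809 103.97262574  64.6       ] 87.39158868224446
yaw 11.185050329367357 155.07219342738492 exp 157.9785
yaw from edge 11.708180420752441
button [642.83757273 115.89457812  42.8       ] 213.63764363502767 foot [506.23059006  88.29923106]
{'camera_matrix': array([[309.70691629,   0.        , 320.37692004],
       [  0.        , 309.70691629, 195.91803456],
       [  0.        ,   0.        ,   1.        ]]), 'rvec': array([-2.42704933, -1.53233485, -0.23630945]), 'tvec': array([-598.69210283,  -40.75235483,  379.54883065])}
[257.38663829 541.49290595 249.37957277] [-1.79907643e+02 -6.31505230e-03  1.54571339e+02]
```

```bash
cat >> h.py <<'E'
import json,sys
def M(p,R): T=np.eye(4);T[:3,:3]=R.as_matrix();T[:3,3]=p;return T
def down(yy): # tool down, tool y at world yaw yy
    return Ro.from_euler("xyz",[180,0,yy+90],degrees=True)
def rel(p,R):
    """row to reach p,R from the commanded pose"""
    C=np.array(json.load(open("cmd.json")));D=np.linalg.inv(C)@M(p,R)
    return np.round(np.r_[D[:3,3],Ro.from_matrix(D[:3,:3]).as_rotvec(degrees=True)],1).tolist()
def done(row): # record the final row sent
    C=np.array(json.load(open("cmd.json")));D=M(row[:3],Ro.from_rotvec(row[3:],degrees=True))
    json.dump((C@D).tolist(),open("cmd.json","w"))
E
python3 - <<'E'
from h import *
R0=Ro.from_euler("xyz",[180,0,154.572],degrees=True)
json.dump(M([257.605,541.89,250.292],R0).tolist(),open("cmd.json","w"))
row=rel([472,354,170],down(13.4));print(row);done(row)
E
```

```text
[-274.3, -77.6, 80.3, 0.0, -0.0, 51.2]
```

carry_out:
  commands:
    - [[85,-274.3,-77.6,80.3,0,0,51.2],[85,-274.3,-77.6,80.3,0,0,51.2],[85,-274.3,-77.6,80.3,0,0,51.2],[85,-274.3,-77.6,80.3,0,0,51.2],[85,-274.3,-77.6,80.3,0,0,51.2]]
  grip_force: 40

```text
time: 0.72
tool_pos: [473.2, 351.7, 168.6]
tcp_rot: [-179.9, 0.0, 103.0]
ft_force: [0.6, 0.9, -0.1]
finger_gap: 84.6
```

Run:
```python
from h import *
c=viewer.calibration("wrist");im=viewer.snapshot("wrist")[:,:,::-1].copy();np.save("w1.npy",np.array([c["camera_matrix"],1]+[0],dtype=object),allow_pickle=True)
b,g,rr=[im[:,:,i].astype(int) for i in range(3)]
w=((np.minimum(np.minimum(b,g),rr)>130)|((rr>110)&(g<70)&(b<70))).astype(np.uint8)
w=cv2.morphologyEx(w,cv2.MORPH_CLOSE,np.ones((5,5)))
n,lab,st,ce=cv2.connectedComponentsWithStats(w)
for i in range(1,n):
    if st[i,4]>1500:
        ys,xs=np.where(lab==i);P=plane("wrist",np.c_[xs,ys],24,c)
        print(ce[i].round(),st[i,4],[np.round(v,1) for v in cv2.minAreaRect(P[:,:2].astype(np.float32))])
s=r.sense();print(s["tool_pos"],s["tcp_rot"],-cv2.Rodrigues(c["rvec"])[0].T@c["tvec"])
cv2.imwrite("pics/w1.png",im)
```

```text
[ 87. 119.] 42806 [array([156.9, 198.7]), array([651.8, 412.2]), np.float64(84.7)]
[441.  69.] 2551 [array([531.2, 482.8]), array([ 42.6, 176.7]), np.float64(83.3)]
[560. 261.] 13974 [array([840. , 285.8]), array([316.2, 541.4]), np.float64(28.1)]
[312. 181.] 6461 [array([472.6, 351.6]), array([ 60.4, 121.9]), np.float64(11.7)]
[475.8711793  348.00988102 166.8697088 ] [-179.9032716     0.21818408  102.47530786] [457.09789832 426.28511219 292.24314092]
```

View pics/w1.png

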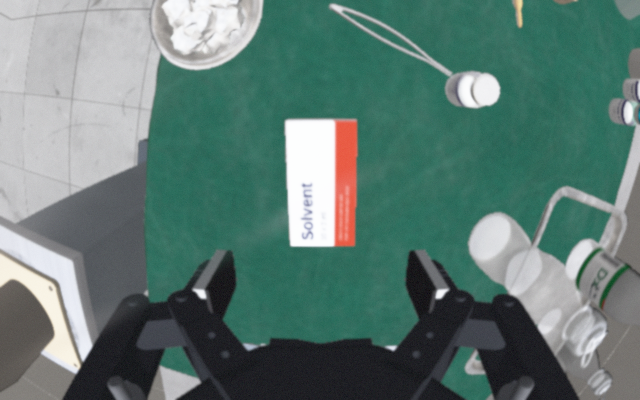

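Run:
```python
from h import *
row=rel([472.5,352.5,100],down(12.3));print(row);done(row)
```

```text
[-1.6, 0.1, 70.0, -0.0, -0.0, 1.1]
```

carry_out:
  commands:
    - [[85,-1.6,0.1,35,0,0,1.1],[85,-1.6,0.1,70,0,0,1.1],[85,-1.6,0.1,70,0,0,1.1],[85,-1.6,0.1,70,0,0,1.1]]

```text
time: 1.27
tool_pos: [472.8, 352.9, 101.1]
tcp_rot: [180.0, -0.0, 102.3]
ft_force: [0.2, 0.1, 0.4]
finger_gap: 85.4
```

```bash
cat > wm.py <<'E'
from h import *
c=viewer.calibration("wrist");s=r.sense();im=viewer.snapshot("wrist")[:,:,::-1].copy()
b,g,rr=[im[:,:,i].astype(int) for i in range(3)]
w=((np.minimum(np.minimum(b,g),rr)>130)|((rr>110)&(g<70)&(b<70))).astype(np.uint8)
w=cv2.morphologyEx(w,cv2.MORPH_CLOSE,np.ones((5,5)))
n,lab,st,ce=cv2.connectedComponentsWithStats(w)
for i in range(1,n):
    if st[i,4]>1500:
        ys,xs=np.where(lab==i);P=plane("wrist",np.c_[xs,ys],24,c)
        print(ce[i].round(),st[i,4],[np.round(v,1) for v in cv2.minAreaRect(P[:,:2].astype(np.float32))])
print(s["tool_pos"],s["tcp_rot"],s["qd"].round(1))
E
python3 wm.py
```

```text
[76. 88.] 29682 [array([246.5, 371.1]), array([283.6, 269.4]), np.float64(1.1)]
[494.  75.] 3365 [array([546.9, 480.2]), array([ 46.3, 159.7]), np.float64(86.0)]
[307. 204.] 10022 [array([465.1, 350.1]), array([ 45. , 121.7]), np.float64(12.7)]
[576. 304.] 12641 [array([1075.8,  168.6]), array([184.2, 945.4]), np.float64(59.4)]
[ 37. 329.] 5066 [array([109.6,  47.5]), array([316.3, 159.9]), np.float64(83.8)]
[472.77185354 352.92946589 101.11900103] [ 1.79956866e+02 -1.64193829e-02  1.02300250e+02] [-0.  -1.1 -1.2 -0.  -0.3  0.1]
```

Run:
```python
from h import *
row=rel([473,352,24],down(12.7));print(row);done(row)
```

```text
[-0.6, 0.4, 76.0, -0.0, -0.0, -0.4]
```

carry_out:
  commands:
    - [[85,-0.6,0.4,30,0,0,-0.4],[85,-0.6,0.4,60,0,0,-0.4],[85,-0.6,0.4,76,0,0,-0.4],[85,-0.6,0.4,76,0,0,-0.4],[62,-0.6,0.4,76,0,0,-0.4]]
  grip_force: 30

```text
time: 1.95
tool_pos: [474.0, 352.7, 25.7]
tcp_rot: [179.9, -0.0, 102.7]
ft_force: [1.0, -0.4, 0.1]
finger_gap: 69.0
```

carry_out:
  commands:
    - [[55,0,0,0,0,0,0],[55,0,0,0,0,0,0],[55,0,0,0,0,0,0],[55,0,0,0,0,0,0]]
  grip_force: 30

```text
time: 2.45
tool_pos: [474.2, 352.8, 26.0]
tcp_rot: [179.8, -0.1, 102.7]
ft_force: [0.7, -0.1, 7.4]
finger_gap: 61.9
```

```bash
cat >> h.py <<'E'
def lane(O,yaw):
    L=Ro.from_euler("xyz",[0,-8,yaw],degrees=True)
    return L, L*Ro.from_euler("x",180,degrees=True), (lambda p: np.array(O)+L.apply(p))
E
python3 - <<'E'
from h import *
row=[0,0,-110,0,0,0];done(row)
L,T,f=lane([433.5,74,3],11.4)
row=rel(f([75,0,24+80]),T);print(row);done(row)
E
```

```text
[-263.9, -39.7, 17.6, -6.4, 6.2, 91.1]
```

carry_out:
  commands:
    - [[55,0,0,-20,0,0,0],[55,0,0,-60,0,0,0],[55,0,0,-100,0,0,0],[55,0,0,-110,0,0,0]]

```text
time: 2.95
tool_pos: [474.9, 353.1, 138.4]
tcp_rot: [179.7, -0.1, 102.7]
ft_force: [1.1, -0.2, -3.7]
finger_gap: 62.4
```

carry_out:
  commands:
    - [[55,-30,-5,2,-0.6,0.6,9],[55,-60,-10,4,-1.2,1.2,18],[55,-90,-15,6,-1.9,1.8,27],[55,-120,-18,8,-2.6,2.5,36.5],[55,-140,-20,9,-3.2,3.1,45.5]]

```text
time: 3.58
tool_pos: [483.1, 209.3, 123.4]
tcp_rot: [178.4, -3.9, 56.9]
ft_force: [-0.0, 0.1, -3.2]
finger_gap: 62.3
```

Run:
```python
from h import *
# cmd.json currently = final hover; rewind to the mid pose
L,T,f=lane([433.5,74,3],11.4)
C=np.array(json.load(open("cmd.json")));D=M([-263.9,-39.7,17.6],Ro.from_rotvec([-6.4,6.2,91.1],degrees=True))
json.dump((C@np.linalg.inv(D)).tolist(),open("cmd.json","w"))
done([-140,-20,9,-3.2,3.1,45.5])
row=rel(f([75,0,24+80]),T);print(row);done(row)
s=r.sense();print(s["tool_pos"],s["tcp_rot"])
```

```text
[-101.3, 74.4, 3.7, -3.2, 3.1, 45.6]
[483.14553082 209.32743009 123.39333383] [178.37922483  -3.89385922  56.85557628]
```

carry_out:
  commands:
    - [[55,-25,18,1,-0.6,0.6,9],[55,-50,37,2,-1.3,1.2,18],[55,-75,55,3,-1.9,1.8,27],[55,-92,68,3.5,-2.6,2.5,37],[55,-101.3,74.4,3.7,-3.2,3.1,45.6]]

```text
time: 4.2
tool_pos: [491.0, 84.5, 115.0]
tcp_rot: [180.0, -7.9, 11.0]
ft_force: [1.4, -0.4, -2.9]
finger_gap: 62.3
```

carry_out:
  commands:
    - [[55,0,0,0,0,0,0],[55,0,0,0,0,0,0]]

```text
time: 4.45
tool_pos: [491.7, 86.2, 115.9]
tcp_rot: [180.0, -7.9, 11.6]
ft_force: [1.3, -0.4, -3.0]
finger_gap: 62.1
```

Run:
```python
from h import *
import pickle
c=viewer.calibration("wrist");s=r.sense();im=viewer.snapshot("wrist")[:,:,::-1]
pickle.dump((c,s),open("w2.pkl","wb"));cv2.imwrite("pics/w2.png",im)
print(s["tool_pos"],s["tcp_rot"],np.array(json.load(open("cmd.json")))[:3,3])
```

```text
[491.65504231  86.15614861 115.92393399] [179.96813296  -7.93214585  11.60669336] [492.13436969  85.81726636 116.46820072]
```

View pics/w2.png

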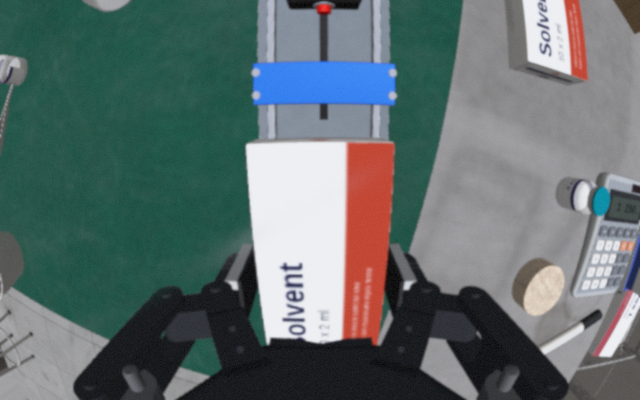

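Run:
```python
from h import *
import pickle
c,s=pickle.load(open("w2.pkl","rb"));im=cv2.imread("pics/w2.png")
L,T,f=lane([433.5,74,3],11.4)
o=np.array([433.5,74,3])
def hit(px,h): # in current lane estimate's frame, plane z=h
    p,d=ray("wrist",px,c);p=L.inv().apply(p-o);d=L.inv().apply(d);return p+d*((h-p[2])/d[:,2])[:,None]
hsv=cv2.cvtColor(im,cv2.COLOR_BGR2HSV)
m=cv2.inRange(hsv,(100,150,80),(125,255,255));m[:, :200]=0;m[:,450:]=0;m[140:]=0
ys,xs=np.where(m>0);P=hit(np.c_[xs,ys],39)
print("strap",len(xs),cv2.minAreaRect(P[:,:2].astype(np.float32)))
print("slot",hit([[324,30],[324,60],[324,117]],0).round(1))
print("rail tops out/in",hit([[259,125],[274,125],[374,125],[388,125],[258,30],[274,30],[374,30],[388,30]],12).round(1))
print("button",hit([[323,9]],12),"buffer top edge",hit([[300,4]],20))
# carton front/right-left edges in the tool frame, top face
Rt=Ro.from_euler("xyz",s["tcp_rot"],degrees=True)
for h in (0,2):
    p,d=ray("wrist",[[247,143],[393,142],[250,200],[390,200]],c);p=Rt.inv().apply(p-s["tool_pos"]);d=Rt.inv().apply(d);print((p+d*((h-p[2])/d[:,2])[:,None]).round(1))
```

```text
strap 5687 ((164.41722106933594, -2.7109603881835938), (26.195972442626953, 86.76248168945312), 0.3354850113391876)
slot [[205.9  -3.2   0. ]
 [183.2  -3.2   0. ]
 [141.2  -3.4   0. ]]
rail tops out/in [[136.8  42.1  12. ]
 [136.5  31.5  12. ]
 [136.8 -38.1  12. ]
 [137.1 -48.2  12. ]
 [204.5  42.3  12. ]
 [203.9  31.1  12. ]
 [204.4 -37.4  12. ]
 [205.1 -47.2  12. ]]
button [[218.72894317  -2.32996152  12.        ]] buffer top edge [[220.09541123  12.9052526   20.        ]]
[[ 62.  -28.6   0. ]
 [ 62.3  30.9   0. ]
 [ 37.5 -28.8   0. ]
 [ 37.5  31.    0. ]]
[[ 61.7 -29.1   2. ]
 [ 62.1  31.4   2. ]
 [ 36.9 -29.3   2. ]
 [ 36.8  31.5   2. ]]
```

carry_out:
  commands:
    - [[55,-1,2,25,0,0,0],[55,-1,2,50,0,0,0],[55,-1,2,68,0,0,0],[55,-1,2,74,0,0,0],[55,-1,2,74,0,0,0]]

```text
time: 5.12
tool_pos: [501.5, 86.0, 42.9]
tcp_rot: [180.0, -8.0, 11.5]
ft_force: [-0.0, -0.2, -3.1]
finger_gap: 62.2
```

carry_out:
  commands:
    - [[55,0,0,1,0,0,0],[55,0,0,2,0,0,0],[55,0,0,3,0,0,0],[55,0,0,3,0,0,0]]

```text
time: 5.62
tool_pos: [502.1, 85.7, 40.2]
tcp_rot: [180.0, -8.0, 11.4]
ft_force: [0.4, 0.8, -3.0]
finger_gap: 62.3
```

carry_out:
  commands:
    - [[55,0,0,0.7,0,0,0],[55,0,0,1.4,0,0,0],[55,0,0,1.4,0,0,0]]

```text
time: 6.0
tool_pos: [502.3, 85.8, 39.4]
tcp_rot: [180.0, -8.0, 11.4]
ft_force: [-7.0, -1.4, 8.0]
finger_gap: 62.2
```

carry_out:
  commands:
    - [[66,0,0,0,0,0,0],[74,0,0,0,0,0,0],[80,0,0,0,0,0,0],[80,0,0,0,0,0,0]]

```text
time: 6.5
tool_pos: [502.4, 85.8, 38.7]
tcp_rot: [180.0, -8.0, 11.4]
ft_force: [-0.3, -0.2, -0.0]
finger_gap: 79.7
```

carry_out:
  commands:
    - [[80,0,0,-25,0,0,0],[80,0,0,-60,0,0,0],[80,-20,0,-80,0,0,0],[80,-50,0,-80,0,0,0],[80,-50,0,-80,0,0,0]]

```text
time: 7.12
tool_pos: [441.3, 73.7, 110.3]
tcp_rot: [180.0, -7.9, 11.4]
ft_force: [0.9, -0.3, 0.2]
finger_gap: 79.6
```

Run:
```python
from h import *
import pickle
done([-1,2,74,0,0,0]);done([0,0,4.4,0,0,0]);done([-50,0,-80,0,0,0])
c=viewer.calibration("wrist");s=r.sense();im=viewer.snapshot("wrist")[:,:,::-1]
pickle.dump((c,s),open("w3.pkl","wb"));cv2.imwrite("pics/w3.png",im)
print(s["tool_pos"],s["tcp_rot"],s["ft_force"],np.array(json.load(open("cmd.json")))[:3,3])
```

```text
[441.28532239  73.65256061 110.31648361] [179.97238067  -7.942577    11.40223489] [ 0.87793568 -0.2624661   0.24942841] [442.80627336  73.82051458 110.95668015]
```

View pics/w3.png

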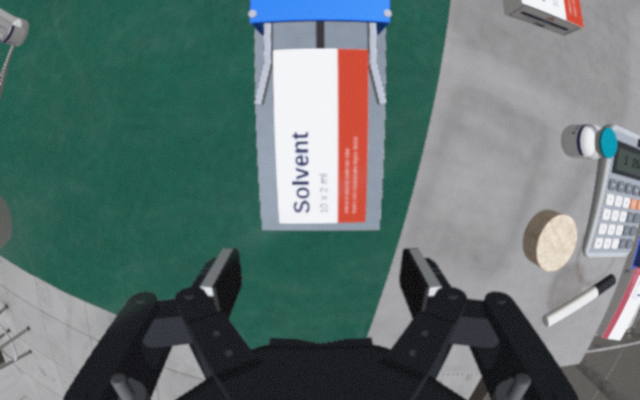

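Run:
```python
from h import *
import pickle
c,s=pickle.load(open("w3.pkl","rb"))
o=np.array([433.5,71,3]);L,T,f=lane(o,11.4)
def hit(px,h):
    p,d=ray("wrist",px,c);p=L.inv().apply(p-o);d=L.inv().apply(d);return p+d*((h-p[2])/d[:,2])[:,None]
print("carton",hit([[274,49],[366,49],[279,222],[366,222]],24).round(1))
print("lane foot",hit([[262,230],[380,230]],0).round(1),"slot",hit([[320,35]],0))
# push start: finger pads (22 wide) behind rear end x=14
a=rel(f([-15,0,75]),T);print(a);done(a)
b=rel(f([-15,0,22]),T);print(b);done(b)
```

```text
carton [[136.8  29.7  24. ]
 [136.8 -30.   24. ]
 [ 17.1  29.4  24. ]
 [ 16.9 -33.1  24. ]]
lane foot [[ -0.   47.3   0. ]
 [ -0.2 -49.    0. ]] slot [[150.86655378  -0.17964204   0.        ]]
[-39.6, 0.9, 30.6, 0.0, 0.0, 0.0]
[-0.0, -0.0, 53.0, 0.0, 0.0, 0.0]
```

carry_out:
  commands:
    - [[25,-30,0.9,0,0,0,0],[25,-39.6,0.9,15,0,0,0],[25,-39.6,0.9,30.6,0,0,0],[25,-39.6,0.9,30.6,0,0,0],[25,-39.6,0.9,30.6,0,0,0]]

```text
time: 7.8
tool_pos: [409.2, 66.1, 75.4]
tcp_rot: [180.0, -8.0, 11.4]
ft_force: [0.4, -0.3, -0.5]
finger_gap: 25.2
```

carry_out:
  commands:
    - [[25,0,0,20,0,0,0],[25,0,0,36,0,0,0],[25,0,0,42,0,0,0],[25,0,0,45,0,0,0],[25,0,0,48,0,0,0]]

```text
time: 8.43
tool_pos: [415.9, 67.3, 28.2]
tcp_rot: [180.0, -8.1, 11.4]
ft_force: [0.1, 0.4, -0.8]
finger_gap: 24.8
```

carry_out:
  commands:
    - [[25,5,0,3,0,0,0],[25,10,0,3,0,0,0],[25,14,0,3,0,0,0],[25,17,0,3,0,0,0],[25,20,0,3,0,0,0]]

```text
time: 9.05
tool_pos: [434.8, 71.3, 27.2]
tcp_rot: [180.0, -7.9, 11.4]
ft_force: [-3.9, -1.1, 1.5]
finger_gap: 24.9
```

carry_out:
  commands:
    - [[25,3,0,0,0,0,0],[25,6,0,0,0,0,0],[25,9,0,0,0,0,0],[25,12,0,0,0,0,0],[25,15,0,0,0,0,0]]

```text
time: 9.68
tool_pos: [449.8, 74.3, 29.5]
tcp_rot: [180.0, -8.0, 11.4]
ft_force: [-1.8, -0.5, -1.0]
finger_gap: 24.7
```

carry_out:
  commands:
    - [[25,4,0,0,0,0,0],[25,8,0,0,0,0,0],[25,12,0,0,0,0,0],[25,16,0,0,0,0,0],[25,20,0,0,0,0,0]]

```text
time: 10.3
tool_pos: [469.3, 78.2, 32.4]
tcp_rot: [180.0, -8.0, 11.4]
ft_force: [-2.6, -1.1, -1.1]
finger_gap: 24.9
```

carry_out:
  commands:
    - [[25,3,0,0,0,0,0],[25,6,0,0,0,0,0],[25,9,0,0,0,0,0],[25,12,0,0,0,0,0],[25,15,0,0,0,0,0]]

```text
time: 10.92
tool_pos: [483.8, 81.1, 34.5]
tcp_rot: [180.0, -8.0, 11.4]
ft_force: [-3.5, -0.4, 2.0]
finger_gap: 24.6
```

Run:
```python
from h import *
import pickle
s=r.sense();c=viewer.calibration("wrist");im=viewer.snapshot("wrist")[:,:,::-1]
pickle.dump((c,s),open("w4.pkl","wb"));cv2.imwrite("pics/w4.png",im)
o=np.array([433.5,71,3]);L,T,f=lane(o,11.4)
print(L.inv().apply(s["tool_pos"]-o),s["tcp_rot"],L.inv().apply(s["ft_force"]))
```

```text
[ 5.52319102e+01 -4.25668918e-02  2.40193999e+01] [179.96155442  -8.0008452   11.41309279] [-3.24776567  0.29181466  2.43718868]
```

View pics/w4.png

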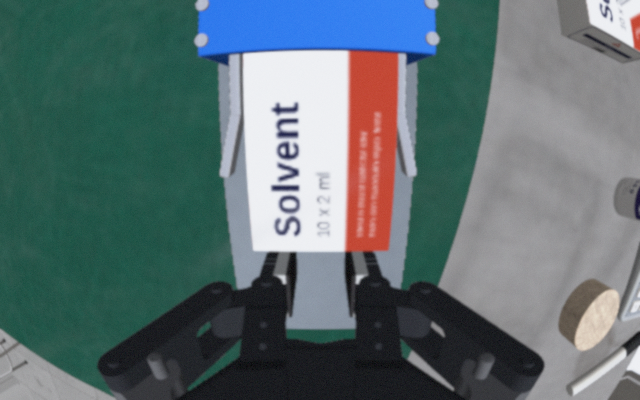

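carry_out:
  commands:
    - [[25,3,0,0,0,0,0],[25,6,0,0,0,0,0],[25,9,0,0,0,0,0],[25,12,0,0,0,0,0],[25,14,0,0,0,0,0]]

```text
time: 11.6
tool_pos: [497.4, 83.9, 36.3]
tcp_rot: [180.0, -8.0, 11.4]
ft_force: [-2.1, 0.0, -0.1]
finger_gap: 24.4
```

carry_out:
  commands:
    - [[25,1.5,0,0,0,0,0],[25,3,0,0,0,0,0],[25,4.5,0,0,0,0,0],[25,6,0,0,0,0,0]]

```text
time: 12.1
tool_pos: [503.1, 85.1, 37.2]
tcp_rot: [180.0, -8.0, 11.4]
ft_force: [-3.2, -0.5, -0.7]
finger_gap: 24.9
```

carry_out:
  commands:
    - [[25,1,0,0,0,0,0],[25,2,0,0,0,0,0],[25,3,0,0,0,0,0]]

```text
time: 12.48
tool_pos: [506.0, 85.6, 37.6]
tcp_rot: [180.0, -8.0, 11.4]
ft_force: [-2.3, -1.1, -0.2]
finger_gap: 24.9
```

carry_out:
  commands:
    - [[25,1,0,0,0,0,0],[25,2,0,0,0,0,0],[25,3,0,0,0,0,0]]

```text
time: 12.85
tool_pos: [509.0, 86.2, 38.0]
tcp_rot: [180.0, -8.0, 11.4]
ft_force: [-1.5, -0.2, -0.1]
finger_gap: 25.2
```

carry_out:
  commands:
    - [[25,1,0,0,0,0,0],[25,2,0,0,0,0,0]]

```text
time: 13.1
tool_pos: [510.9, 86.6, 38.3]
tcp_rot: [180.0, -8.0, 11.4]
ft_force: [-3.1, -0.1, 1.0]
finger_gap: 25.3
```

carry_out:
  commands:
    - [[25,1,0,0,0,0,0],[25,2,0,0,0,0,0]]

```text
time: 13.35
tool_pos: [512.8, 87.0, 38.6]
tcp_rot: [180.0, -8.0, 11.4]
ft_force: [-3.0, -0.3, -0.0]
finger_gap: 24.8
```

carry_out:
  commands:
    - [[25,1,0,0,0,0,0],[25,2,0,0,0,0,0]]

```text
time: 13.6
tool_pos: [514.7, 87.4, 38.8]
tcp_rot: [180.0, -8.0, 11.4]
ft_force: [-2.6, 0.1, 0.6]
finger_gap: 25.0
```

carry_out:
  commands:
    - [[25,1,0,0,0,0,0],[25,1.5,0,0,0,0,0]]

```text
time: 13.85
tool_pos: [516.1, 87.6, 39.0]
tcp_rot: [180.0, -8.0, 11.4]
ft_force: [-5.4, -0.8, 2.1]
finger_gap: 25.3
```

Force has begun to rise; going on in half-millimetre steps.

carry_out:
  commands:
    - [[25,0.5,0,0,0,0,0],[25,0.5,0,0,0,0,0]]

```text
time: 14.1
tool_pos: [516.3, 87.7, 39.0]
tcp_rot: [180.0, -7.9, 11.4]
ft_force: [-5.6, -1.3, 3.0]
finger_gap: 25.2
```

carry_out:
  commands:
    - [[25,0.5,0,0,0,0,0],[25,0.5,0,0,0,0,0]]

```text
time: 14.35
tool_pos: [516.4, 87.7, 38.9]
tcp_rot: [180.0, -7.9, 11.4]
ft_force: [-6.1, -2.2, 3.5]
finger_gap: 25.4
```

carry_out:
  commands:
    - [[25,0.5,0,0,0,0,0],[25,1,0,0,0,0,0],[25,1,0,0,0,0,0]]

```text
time: 14.72
tool_pos: [516.8, 87.8, 38.8]
tcp_rot: [180.0, -7.8, 11.4]
ft_force: [-8.9, -2.0, 5.1]
finger_gap: 24.7
```

carry_out:
  commands:
    - [[25,0.5,0,0,0,0,0],[25,1,0,0,0,0,0],[25,1,0,0,0,0,0]]

```text
time: 15.1
tool_pos: [517.2, 87.9, 38.6]
tcp_rot: [180.0, -7.8, 11.4]
ft_force: [-12.2, -2.5, 6.4]
finger_gap: 24.8
```

carry_out:
  commands:
    - [[25,-2,0,0,0,0,0],[25,-4,0,0,0,0,0],[25,-10,0,0,0,0,0],[25,-25,0,-5,0,0,0],[25,-40,0,-40,0,0,0]]

```text
time: 15.72
tool_pos: [472.5, 79.2, 71.7]
tcp_rot: [-180.0, -7.8, 11.4]
ft_force: [0.0, -0.1, 0.5]
finger_gap: 25.2
```

carry_out:
  commands:
    - [[25,10,0,-40,0,0,0],[25,40,0,-70,0,0,0],[25,60,0,-80,0,0,0],[25,60,0,-80,0,0,0],[25,60,0,-80,0,0,0]]

```text
time: 16.35
tool_pos: [521.0, 88.8, 159.9]
tcp_rot: [180.0, -7.9, 11.4]
ft_force: [-0.5, 0.5, -0.8]
finger_gap: 24.9
```

Run:
```python
from h import *
import pickle
s=r.sense();c=viewer.calibration("wrist");im=viewer.snapshot("wrist")[:,:,::-1]
pickle.dump((c,s),open("w5.pkl","wb"));cv2.imwrite("pics/w5.png",cv2.resize(im[0:400,120:520],None,fx=1.5,fy=1.5,interpolation=cv2.INTER_CUBIC))
print(s["tool_pos"],s["tcp_rot"],s["time"])
```

```text
[520.96896209  88.82429858 159.91775304] [179.9769425   -7.89376866  11.41742373] 16.35
```

View pics/w5.png

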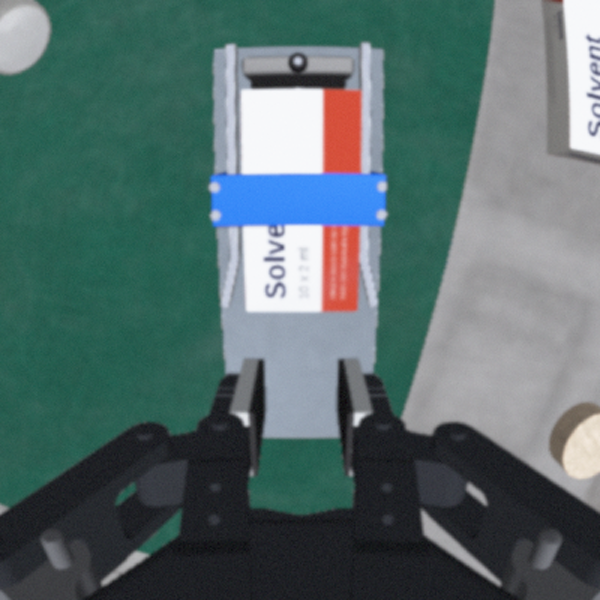

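Run:
```python
from h import *
import pickle
c,s=pickle.load(open("w5.pkl","rb"))
o=np.array([433.5,71,3]);L,T,f=lane(o,11.4)
def hit(px,h):
    px=np.float64(px)/1.5+[119.8,-.2]
    p,d=ray("wrist",px,c);p=L.inv().apply(p-o);d=L.inv().apply(d);return p+d*((h-p[2])/d[:,2])[:,None]
print(hit([[241,89],[361,89],[247,312],[358,311]],24).round(1),"buffer edge",hit([[297,88]],20).round(1))
a=cv2.imread("pics/top0.png");b=viewer.snapshot("top")[:,:,::-1].copy();cv2.imwrite("pics/top1.png",b)
for n,(x,y) in dict(vial=(430,209),tape=(427,235),bottle=(303,180),bigc=(407,165)).items():
    q=np.s_[y-14:y+14,x-14:x+14];print(n,np.abs(a[q].astype(int)-b[q]).max(2).mean().round(1))
cv2.imwrite("pics/c5.png",cv2.resize(b[165:265,290:450],None,fx=5,fy=5,interpolation=cv2.INTER_CUBIC))
```

```text
[[222.1  29.4  24. ]
 [222.1 -32.1  24. ]
 [101.5  28.8  24. ]
 [102.  -33.1  24. ]] buffer edge [[222.6   0.7  20. ]]
vial 8.0
tape 26.0
bottle 5.0
bigc 4.0
```

View pics/c5.png

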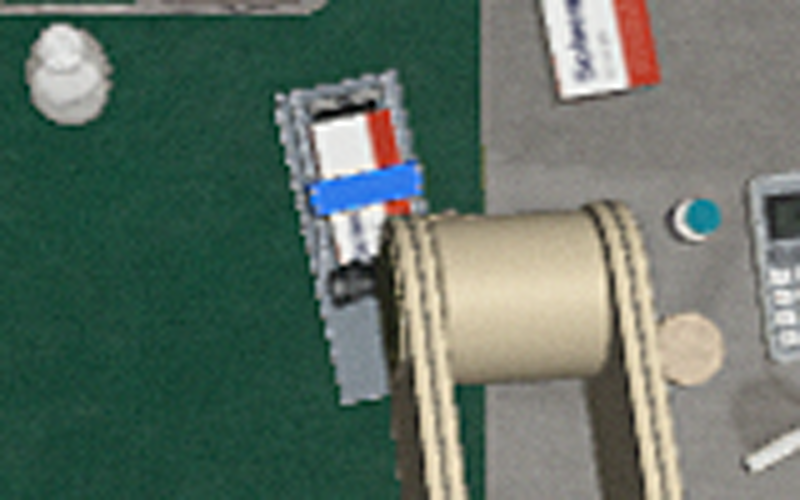

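```bash
python3 -c "
from h import *
print(r.hand_in())"
```

```text
the job is handed in; nothing more can be done
None
```

The carton is on the rack, pushed up under the strap and resting against the stop's rubber buffer. I handed the job in at about 16.4 s of the 51 s allowed.

- **Carton choice:** I took the carton next to the rack, at top-view pixel (299, 233), which measured about 61 x 121 mm. A second carton of about the same footprint lies far left at (203, 187). I ruled it out because the bottle does not stand beyond it and it looked thicker.
- **Placing:** When I let go, the carton lay flat and straight, with its middle at lane x ≈ 77 mm, 2 mm from the foot point.
- **Pushing:** It slid at about 2–4 N. The force then rose steadily from 5 to about 12.5 N over 1–1.5 mm of measured tool travel, so I stopped and backed the arm off.
- **Final look:** The carton's front edge was at lane x ≈ 222.1 mm across its whole width, and the buffer edge was at about 222.6 mm. It is square to the stop within about half a degree. The button is hidden behind the carton, so I judged it pressed in from the force rise and the lack of a gap, not by seeing it.
- **Bystanders:** The vial and bottle had not moved in the final top view. The tape's before-and-after pictures differed because the arm partly covered it; the part still visible was where it started.
- **Unexplained reading:** A sideways force of about 7 N showed briefly when the carton touched the lane, and it was gone after I let go.

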